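# Seat a blank in a drill jig and hold the hinged drill plate at its balance point

## Task

Push the loose steel blank on the drill jig fully home, flush against both its long fence and its end stop. Then take the round handle of the hinged drill plate, which lies open, and swing the plate up to its balance point, standing straight upright over its hinge. Do not let it fall over onto the blank, leave the other tools on the bench alone, and finish still gripping the handle, holding the plate still there, so that I can oil the hinge before it is closed.

Things in the scene. Friction and masses are not known exactly. Their poses are not given: they have to be found in the camera images.
- jig: Drill jig, fixed: green base 200 x 170 x 20 mm (x, y, z), origin at the centre of its underside, z up. All positions here are in its axes. Two steel rails, tops at z = 30 mm, bound the blank's nest: the long fence (stop face at y = +25, looking to -y, x = -60 to 40) and the end stop (stop face at x = -60, looking to +x, y = -30 to 25). The nest is open at -y and +x.
- seat (a point): Where the blank's centre is when it is fully home: x = -15, y = +5, z = 28 mm of the jig; axes parallel to the jig's, the blank's long side along x.
- blank_center (a point): Centre of the loose blank (half-way up): a plain flat steel bar 90 x 40 x 16 mm (x long, z up), about 0.4 kg, lying flat on the jig's base clear of both rails by roughly 5 to 45 mm and up to about 0.2 rad askew.
- hinge (a point): Point on the hinge axis of the drill plate, midway along it: x = 0, y = +50, z = 52 mm of the jig. Axes parallel to the jig's; the hinge axis runs along x. The hinge lugs stand at x = +-66 mm, y = 37 to 63, up to z = 65 mm.
- plate_angle (a joint): Angle of the drill plate (aluminium, 110 mm along the hinge, 117 mm out from it, 10 mm thick; about 0.4 kg with handle). 0 = closed, level over the blank (towards -y of the jig); 1.571 = straight upright, its balance point (centre of mass above the hinge); 2.6 = open, leaning back to +y, as at the start. The hinge is nearly free: off balance the plate falls to one side.
- handle (a point): Handle (solid plate_c1) of the drill plate: smooth round steel bar, 16 mm diameter, along the jig's x, at the plate's free edge, standing out beyond the plate's +x side. Origin at the bar's middle, 92 mm in +x from the hinge point and 109 mm from the hinge axis, in the plate's mid-plane; free to grip 35 mm either way, then a 20 mm collar. The bar can turn between finger pads.
- file_mid (a point): Middle of a flat file with a wooden handle, about 275 mm long, loose on the bench beside the jig; to be left alone.
- oilcan_mid (a point): Middle of a plain steel can, 60 mm diameter, 140 mm high, loose on the bench; to be left alone.
- driver_mid (a point): Middle of a screwdriver loose on the bench; to be left alone.
Things that resemble listed ones, but are neither listed nor needed, are in the scene too. Of the things like the part that bears blank_center, leave any that is orange or red; of the rest the smaller one is meant.

How it is judged:
By the outcome, as a careful person would: the job done as asked, in the order asked, and still so for the second after the job is handed in, while the arm keeps its last pose, push and grip.
It also fails if it takes over 64 s, if anything falls off the work surface, if the arm or the gripper's body presses on something with over 40 N, if the wrist force passes 120 N, or if a joint passes its speed limit or range.

## Robot

A 7-joint arm with a two-finger parallel gripper is mounted at the origin on the work surface. World frame = base frame: x ahead of the robot, y to its left, z up, the work surface at z = 0. Lengths are in m, angles in rad, forces in N, time in s.
With the tool pointing down it reaches from about 0.425 to 1.025 m from the base axis. Payload 9.4 kg.
Tool frame: the origin (TCP) lies between the finger pads; the fingertips stand 22 mm ahead of it and the grasp point (between the pads) lies 3 mm ahead of it; z points along the fingers, y is the line along which they close (so a half turn about z gives the same grasp; the last joint's range is limited). The gripper opens to 93 mm and grips with 3 to 60 N. Pads are 15 mm wide; open, the fingers measure 128 mm over their backs; the gripper's body (75 mm by 188 mm) begins 65 mm behind the grasp point.
Start: joints at [1.137, 0.599, -0.003, 1.599, 0.002, 0.943, -0.08], TCP at [0.253, -0.679, 0.241] pointing down, gripper open.
Joint ranges: [-2.57, 2.57], [-0.35, 1.97], [-1.29, 1.29], [0.11, 2.56], [-1.05, 4.19], [0.11, 1.86], [-2.63, 2.63]. Speed limits (rad/s): [2.22, 2.22, 3.01, 3.01, 3.14, 3.14, 3.14].

## Interface

Orientations are given as a 3x3 rotation matrix whose columns are the frame's x, y, z axes.
In Python, from station import robot gives the robot as it stands.
- The arm moves only by the tool step_arm, never from a script. Its argument "motion" is a list of rows, each a list of 7 numbers: the shift along the tool's x, y, z as a fraction of full scale, then the turn, a rotation vector about the tool's x, y, z as a fraction of full scale, then the closure, from 0 (fully open) to 1 (shut). A call has 1 to 5 rows; each row is the pose to reach, as a shift and turn from the pose commanded when the call began, along the tool's axes at that moment, turning the shorter way round; what a row does not reach only later rows make up. Full scale, the value 1, is 100 mm for a shift and pi rad for a turn. A row lasts 1/10 s, in which the tool goes at most 50 mm and 8.59 degrees, less where a joint would pass 70% of its speed; a pose out of reach is approached as far as the arm can. A call with a number of a shift or a turn outside -1 to 1 is refused whole. A call with a gripper value outside its range is refused whole. The fingers move at their own pace and stop on an object; "squeeze" is the grip in N (left out, the last holds). Time passes only in rows, so rows that repeat a pose let the fingers close. It gives the time, the measured TCP pose, the force, the opening and the grip force at its end, in the units of the state.
- robot.read_state(): the state, without advancing time (a new reading comes with each control period).
- robot.snapshot(name): name is "scene" or "top" or "wrist"; returns the picture (480x640x3 uint8, red, green, blue); there is no depth.
- robot.calibration(name): a dict with "vfov" (degrees; the focal length in pixels is half the picture's height over the tangent of half this angle, whatever the lens; pixels are square), "cx", "cy" (the principal point, pixels), "distortion" ([k1, k2, p1, p2, k3] as OpenCV has them; the pictures are not rectified), "view" (4x4, takes a point from world to camera coordinates). Camera axes: x right, y down, z forward; pixel columns grow to the right and rows downward; lengths in m; the calibration is good to about 2 mm. A picture is of the moment at which its call begins: read the wrist's pose just before it. calibration takes no time and is no camera call; for the wrist camera it gives the pose at the moment of the call.
- robot.close_job(): hands the job in; it is judged then, once.
Trained networks look in the newest picture that a camera, given by its name, has taken for a name from the list of things; names that differ only in an ending like _2 or _b are one class to them, and where a whole thing is asked for, a point or a joint stands for the part that bears it (a point fixed in the world has none). Each returns a list of dicts, best first, with "p" (0 to 1); they miss things now and then, are a little off and sometimes report something else, mostly with a low value. They report only what shows in the picture. A call takes as long as a camera call. They do not tell look-alikes from the thing itself.
- robot.spot_in(name, camera): "extent" ([left, top, right, bottom] in pixels, round what is visible of it).
The state is a dict: "time_s": time; "joint_positions": joint angles; "joint_velocities": joint speeds; "joint_efforts": joint torques, N m; "tool_pos": TCP position; "tool_rot": TCP orientation; "wrist_force": force on the tool from outside, world axes, zero at the start; "torque": the same for the moment, N m; "gripper_width": finger opening in m; "gripper_force": force on a finger pad.
Only numpy, scipy, OpenCV 4.12 (cv2) and the standard library are available. Lean on these libraries where they do the work, as an engineer would, in place of code of your own. Each camera call takes 0.05 s, during which the arm holds its last target. There are 200 camera calls.

## Working session

There is one attempt and no reset: what is moved stays moved. The work goes in short steps, Python scripts to look and compute and a tool call to move; the robot and the scene stay as the last step left them, time stands still between calls to the robot, and variables do not carry over. Pictures are saved under pics/ and viewed, at most 10 in all, crops included, and the job is handed in when it is done.

Besides the shell and the picture viewer there is one more tool, called as a command line: name --pt "numbers of a row" for each row, then --argument value for the rest. step_arm: Moves the arm, as the interface text tells. Its arguments: {"type":"object","properties":{"motion":{"type":"array"},"squeeze":{"type":"number"}},"required":["motion"]}

```bash
mkdir -p pics
cat > h.py <<'E'
import numpy as np, cv2
from station import robot
def cal(n):
    c=robot.calibration(n); f=240/np.tan(np.radians(c["vfov"])/2)
    K=np.array([[f,0,c["cx"]],[0,f,c["cy"]],[0,0,1.]]); return K,np.array(c["distortion"],float),np.array(c["view"],float)
def proj(P,c):
    K,d,V=c; P=np.atleast_2d(P)
    return cv2.projectPoints(P.astype(float),cv2.Rodrigues(V[:3,:3])[0],V[:3,3],K,d)[0][:,0]
def onz(px,z,c):
    K,d,V=c; u=cv2.undistortPoints(np.array(px,float).reshape(-1,1,2),K,d)[:,0]
    R=V[:3,:3].T; o=-R@V[:3,3]; r=np.c_[u,np.ones(len(u))]@R.T
    return o+r*((z-o[2])/r[:,2])[:,None]
def snap(n,name):
    im=robot.snapshot(n); cv2.imwrite(f"pics/{name}.png",im[:,:,::-1]); return im
E
python3 - <<'E'
from h import *
np.set_printoptions(precision=4,suppress=True)
for n in("scene","top"):
    snap(n,n+"0"); c=cal(n); print(n,c)
    for t in("jig","blank_center","handle","plate_angle","file_mid","oilcan_mid","driver_mid"):
        print(t,[(round(d["p"],2),np.round(d["extent"])) for d in robot.spot_in(t,n)[:4]])
print(robot.read_state())
E
```

```text
scene (array([[566.8054,   0.    , 326.9152],
       [  0.    , 566.8054, 245.6726],
       [  0.    ,   0.    ,   1.    ]]), array([-0.0961,  0.    ,  0.    ,  0.    ,  0.    ]), array([[-0.1606,  0.9869, -0.0146,  0.1227],
       [ 0.8294,  0.1269, -0.5441, -0.3828],
       [-0.5351, -0.0995, -0.8389,  1.6761],
       [ 0.    ,  0.    ,  0.    ,  1.    ]]))
jig [(0.96, array([303., 195., 412., 283.]))]
blank_center [(0.93, array([318., 227., 344., 261.])), (0.75, array([409., 224., 432., 256.])), (0.62, array([240., 283., 288., 342.])), (0.61, array([239., 211., 272., 262.]))]
handle [(0.75, array([351., 197., 410., 267.]))]
plate_angle [(0.77, array([352., 197., 410., 266.]))]
file_mid [(0.57, array([475., 219., 506., 317.]))]
oilcan_mid [(0.91, array([135., 226., 176., 275.])), (0.65, array([473., 224., 504., 316.]))]
driver_mid [(0.73, array([175., 182., 186., 238.]))]
top (array([[497.5227,   0.    , 319.3357],
       [  0.    , 497.5227, 238.6802],
       [  0.    ,   0.    ,   1.    ]]), array([-0.0616,  0.    ,  0.    ,  0.    ,  0.    ]), array([[ 0.0293, -0.9994,  0.0157, 
[... 601 characters left out ...]
ay([457., 251., 494., 326.])), (0.68, array([226., 217., 349., 306.]))]
{'time_s': 0.8, 'joint_positions': array([ 1.1373,  0.5992, -0.0025,  1.5994,  0.0018,  0.9429, -0.0798]), 'joint_velocities': array([ 0.001 ,  0.0003,  0.0005,  0.0005, -0.0017,  0.0004, -0.003 ]), 'joint_efforts': array([ -0.0006, -76.4728,   1.4954, -25.2698,  -0.0525,   0.0103,
        -0.0001]), 'tool_pos': array([ 0.2533, -0.6793,  0.2407]), 'tool_rot': array([[ 0.937 ,  0.3493,  0.    ],
       [ 0.3493, -0.937 , -0.0001],
       [-0.    ,  0.0001, -1.    ]]), 'wrist_force': array([-0.5552, -0.2989, -0.077 ]), 'torque': array([ 0.0116, -0.0021, -0.02  ]), 'gripper_force': 0.0, 'gripper_width': 0.09303420218847722}
```

View pics/scene0.png

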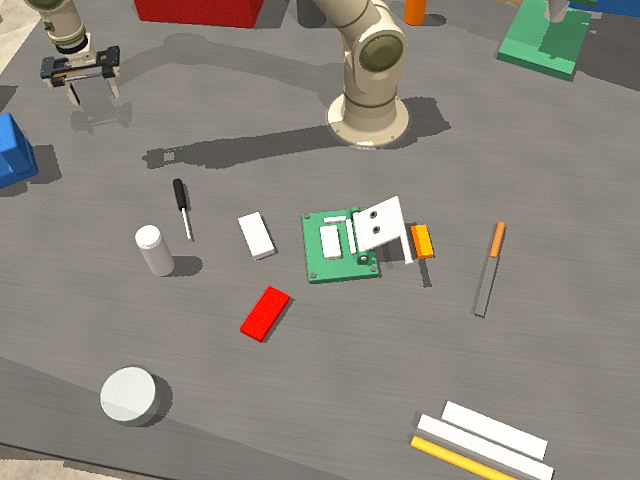

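View pics/top0.png

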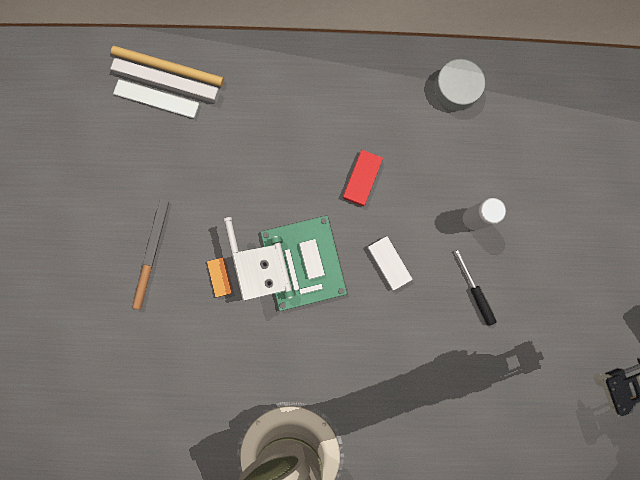

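The scene shows the jig at (340,245), with the plate open towards +y and its handle sticking out towards +x. The white blank in the nest is at top (312,259). A larger white block (390,263) and the orange and red blocks are decoys. Next I'll fit the jig and blank poses.

```bash
cat >> h.py <<'E'
from scipy.optimize import minimize
def box(x0,x1,y0,y1,z0,z1): return np.array([[x,y,z] for x in(x0,x1) for y in(y0,y1) for z in(z0,z1)])
def place(P,q):
    c,s=np.cos(q[2]),np.sin(q[2]); P=np.atleast_2d(P); return np.c_[q[0]+c*P[:,0]-s*P[:,1],q[1]+s*P[:,0]+c*P[:,1],P[:,2]]
def hullmask(pts,S=4,shape=(480,640)):
    m=np.zeros((shape[0],shape[1]),np.uint8); h=cv2.convexHull(pts.astype(np.float32))
    cv2.fillPoly(m,[np.round(h*16).astype(np.int32)],255,cv2.LINE_AA,4); return m.astype(float)/255
def fit(P,obs,q0):  # obs: list of (mask float, cal)
    f=lambda q:sum(1-np.minimum(m,p).sum()/np.maximum(m,p).sum() for m,c in obs for p in[hullmask(proj(place(P,q),c))])
    r=minimize(f,q0,method="Nelder-Mead",options=dict(initial_simplex=np.array([q0]+[np.array(q0)+d for d in np.diag([.01,.01,.08])]),xatol=1e-4,fatol=1e-5)); return r.x,r.fun
E
cat > m.py <<'E'
from h import *
np.set_printoptions(precision=4,suppress=True)
obs=[];obsb=[]
for n,roi,rb in(("top",(210,205,360,320),(300,239,326,281)),("scene",(295,190,385,290),(318,223,344,263))):
    im=cv2.imread(f"pics/{n}0.png"); hsv=cv2.cvtColor(im,cv2.COLOR_BGR2HSV)
    g=cv2.inRange(hsv,(60,100,40),(95,255,255)); k=np.zeros_like(g);k[roi[1]:roi[3],roi[0]:roi[2]]=1; g*=k
    g=cv2.morphologyEx(g,cv2.MORPH_OPEN,np.ones((3,3)))
    p=np.argwhere(g)[:,::-1]; obs.append((hullmask(p),cal(n)))
    w=cv2.inRange(hsv,(0,0,120),(180,70,255));k[:]=0;k[rb[1]:rb[3],rb[0]:rb[2]]=1;w*=k
    nl,l,s,_=cv2.connectedComponentsWithStats(w); ctr=((rb[0]+rb[2])//2,(rb[1]+rb[3])//2); i=l[ctr[1],ctr[0]]
    print(n,s[i]); obsb.append((hullmask(np.argwhere(l==i)[:,::-1]),cal(n)))
P=box(-.1,.1,-.085,.085,0,.02)
q0=[*onz([305,262],.02,cal("top"))[0,:2],.2]
for o in(obs,obs[:1],obs[1:]): print("jig",*fit(P,o,q0))
q,_=fit(P,obs,q0)
B=box(-.045,.045,-.02,.02,.02,.036); qb0=[*onz([312,259],.036,cal("top"))[0,:2],q[2]]
for o in(obsb,obsb[:1],obsb[1:]): print("blank",*fit(B,o,qb0))
b,_=fit(B,obsb,qb0)
c,s=np.cos(q[2]),np.sin(q[2]); d=b[:2]-q[:2]; print("blank in jig",c*d[0]+s*d[1],-s*d[0]+c*d[1],b[2]-q[2])
a=2.6; hd=np.array([.092,.05-.109*np.cos(a),.052+.109*np.sin(a)])
out=[]
for n,(x,y) in(("top",(205,195)),("scene",(295,180))):
    im=cv2.imread(f"pics/{n}0.png")[y:y+130,x:x+150]; im=cv2.resize(im,None,fx=4,fy=4,interpolation=cv2.INTER_CUBIC); C=cal(n)
    def poly(pts,col,cl=True): cv2.polylines(im,[np.round((proj(place(pts,q) if cl is not None else pts,C)-[x,y]+.5)*4).astype(int)],bool(cl),col,1)
    R=lambda x0,x1,y0,y1,z:[[x0,y0,z],[x1,y0,z],[x1,y1,z],[x0,y1,z]]
    r=lambda *v:np.array(R(*v),float)
    poly(r(-.1,.1,-.085,.085,.02),(0,0,255));poly(r(-.06,.04,.025,.033,.03),(255,0,255));poly(r(-.068,-.06,-.03,.025,.03),(255,0,255))
    poly(np.array([hd-[.035,0,0],hd+[.055,0,0]]),(0,0,255))
    bb=place(r(-.045,.045,-.02,.02,.036),b); cv2.polylines(im,[np.round((proj(bb,C)-[x,y]+.5)*4).astype(int)],True,(255,0,0),1)
    out.append(im)
cv2.imwrite("pics/ov.png",cv2.resize(np.hstack(out),(800,347)))
print("handle w",place(hd,q),"hinge",place([[0,.05,.052]],q))
E
python3 m.py
```

```text
Traceback (most recent call last):
  File "m.py", line 8, in <module>
    p=np.argwhere(g)[:,::-1]; obs.append((hullmask(p),cal(n)))
                                          ~~~~~~~~^^^
  File "h.py", line 21, in hullmask
    cv2.fillPoly(m,[np.round(h*16).astype(np.int32)],255,cv2.LINE_AA,4); return m.astype(float)/255
                             ~^~~
TypeError: unsupported operand type(s) for *: 'NoneType' and 'int'
```

```bash
sed -i 's/np.ones((3,3))/np.ones((3,3),np.uint8)/' m.py; python3 m.py || python3 -c "
import cv2
for n,p in(('top',(325,290)),('scene',(320,270))):
    im=cv2.imread(f'pics/{n}0.png');print(cv2.cvtColor(im,cv2.COLOR_BGR2HSV)[p[1],p[0]],im[p[1],p[0]])"
```

```text
[ 71  82 162] [129 162 110]
[ 71 122 197] [139 197 103]Traceback (most recent call last):
  File "m.py", line 8, in <module>
    p=np.argwhere(g)[:,::-1]; obs.append((hullmask(p),cal(n)))
                                          ~~~~~~~~^^^
  File "h.py", line 21, in hullmask
    cv2.fillPoly(m,[np.round(h*16).astype(np.int32)],255,cv2.LINE_AA,4); return m.astype(float)/255
                             ~^~~
TypeError: unsupported operand type(s) for *: 'NoneType' and 'int'
```

```bash
sed -i 's/(60,100,40),(95,255,255)/(55,60,30),(95,255,255)/; s/^    p=np.argwhere(g)/    print(n,(g>0).sum());p=np.argwhere(g)/' m.py; python3 m.py
```

```text
top 3461
top [300 239  25  41 672]
scene 3053
scene [320 225  21  35 585]
jig [ 0.4669 -0.0177  0.2667] 0.10361422451652103
jig [ 0.4672 -0.0162  0.2763] 0.02545828897494684
jig [ 0.465  -0.0207  0.2897] 0.05450837124862706
blank [ 0.4749 -0.0378  0.2788] 0.1321149437732504
blank [ 0.4745 -0.0366  0.2898] 0.058861602287618275
blank [ 0.4751 -0.0391  0.2767] 0.04596277064164478
blank in jig 0.0023787356304220096 -0.021490866543511816 0.012165966374417414
handle w [[0.5179 0.1449 0.1082]] hinge [[0.4537 0.0305 0.052 ]]
```

View pics/ov.png

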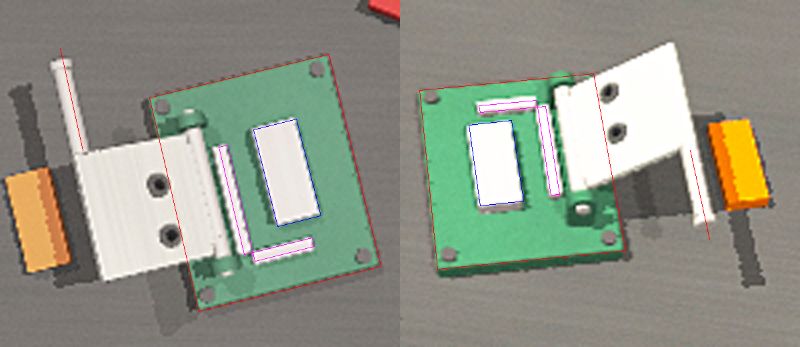

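The overlay fits well. The jig is at about (0.4665, -0.0175) with yaw 0.272. The blank sits at about (+2, -21) mm in jig axes, so it needs roughly -17 mm in x and +26 mm in y. First I'll turn the tool to the jig axes and begin the transit.

step_arm --pt "0.3 -0.3 0 0 0 0.0267 1" --pt "0.6 -0.6 0 0 0 0.0267 1" --pt "0.9 -0.9 0 0 0 0.0267 1" --pt "0.9 -0.9 0 0 0 0.0267 1" --squeeze 30

```text
time_s: 1.2
tool_pos: [0.3099, -0.5583, 0.2409]
tool_rot: [[0.961, 0.276, 0.002], [0.276, -0.961, 0.003], [0.002, -0.002, -1.0]]
wrist_force: [0.4, -0.1, 0.0]
gripper_width: 0.0657
gripper_force: 0.0
```

Run:
```python
from h import *
np.set_printoptions(precision=4,suppress=True)
s=robot.read_state(); print(s["time_s"],s["joint_positions"],s["tool_pos"],s["tool_rot"],s["gripper_width"],s["wrist_force"])
q=np.array([.4665,-.0175,.272]); R=np.array([[np.cos(q[2]),-np.sin(q[2])],[np.sin(q[2]),np.cos(q[2])]])
print("tool in jig",R.T@(s["tool_pos"][:2]-q[:2]))
```

```text
1.2 [ 0.9699  0.4943  0.0099  1.8067 -0.0102  0.8422 -0.3057] [ 0.3099 -0.5583  0.2409] [[ 0.9612  0.276   0.0015]
 [ 0.276  -0.9611  0.0029]
 [ 0.0023 -0.0024 -1.    ]] 0.06566708241364859 [ 0.3515 -0.1286  0.0047]
tool in jig [-0.2961 -0.4788]
```

step_arm --pt "0.38 -0.5 0 0 0 0 1" --pt "0.75 -1.0 0 0 0 0 1" --pt "0.75 -1.0 0 0 0 0 1"

```text
time_s: 1.5
tool_pos: [0.3528, -0.4438, 0.2407]
tool_rot: [[0.962, 0.272, 0.0], [0.272, -0.962, 0.001], [0.001, -0.001, -1.0]]
wrist_force: [0.8, -0.3, 0.2]
gripper_width: 0.0414
gripper_force: 0.0
```

step_arm --pt "0.38 -0.5 0 0 0 0 1" --pt "0.75 -1.0 0 0 0 0 1" --pt "0.75 -1.0 0 0 0 0 1"

```text
time_s: 1.8
tool_pos: [0.398, -0.3273, 0.2408]
tool_rot: [[0.962, 0.273, 0.001], [0.273, -0.962, 0.001], [0.001, -0.001, -1.0]]
wrist_force: [-0.3, 0.3, 0.4]
gripper_width: 0.0174
gripper_force: 0.0
```

step_arm --pt "0.38 -0.5 0 0 0 0 1" --pt "0.75 -1.0 0 0 0 0 1" --pt "0.75 -1.0 0 0 0 0 1"

```text
time_s: 2.1
tool_pos: [0.4434, -0.2108, 0.2409]
tool_rot: [[0.962, 0.273, 0.001], [0.273, -0.962, 0.001], [0.001, -0.0, -1.0]]
wrist_force: [0.1, 0.3, -0.8]
gripper_width: 0.0005
gripper_force: 0.0
```

step_arm --pt "0.35 -0.35 0 0 0 0 1" --pt "0.7 -0.7 0 0 0 0 1" --pt "0.7 -0.7 0 0 0 0 1" --pt "0.7 -0.7 0 0 0 0 1" --pt "0.7 -0.7 0 0 0 0 1"

```text
time_s: 2.6
tool_pos: [0.49, -0.129, 0.2406]
tool_rot: [[0.963, 0.268, -0.0], [0.268, -0.963, -0.001], [-0.001, 0.0, -1.0]]
wrist_force: [-0.4, 0.6, -0.6]
gripper_width: 0.0002
gripper_force: 0.0
```

```bash
cat > s.py <<'E'
from h import *
np.set_printoptions(precision=4,suppress=True)
s=robot.read_state(); print(s["time_s"],s["joint_positions"],s["tool_pos"],s["tool_rot"],s["gripper_width"],s["wrist_force"])
q=np.array([.4665,-.0175,.272]); R=np.array([[np.cos(q[2]),-np.sin(q[2])],[np.sin(q[2]),np.cos(q[2])]])
print("tool in jig",R.T@(s["tool_pos"][:2]-q[:2]))
E
python3 s.py; python3 -c "
from h import *
im=snap('wrist','w1'); np.save('cw1.npy',np.array(cal('wrist'),dtype=object),allow_pickle=True)"
```

```text
2.6 [ 0.1854  0.3406 -0.053   2.0902  0.0281  0.7118 -1.1851] [ 0.49   -0.129   0.2406] [[ 0.9633  0.2682 -0.0004]
 [ 0.2682 -0.9633 -0.0006]
 [-0.0006  0.0004 -1.    ]] 0.00024491065984556435 [-0.4031  0.6473 -0.5708]
tool in jig [-0.0073 -0.1137]
```

View pics/w1.png

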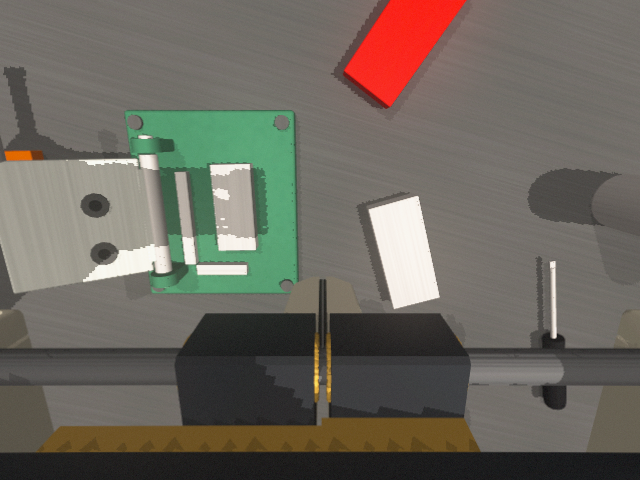

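The wrist view shows the jig at (215,200) with the blank at (234,207), clear of both rails. I'll refine from this view.

```bash
cat > m2.py <<'E'
import sys
from h import *
np.set_printoptions(precision=4,suppress=True)
def jigblank(im,c,blank=True,q0=(.4665,-.0175,.272),seed=None,full=True):
    hsv=cv2.cvtColor(im,cv2.COLOR_BGR2HSV)
    g=cv2.inRange(hsv,(55,60,30),(95,255,255)); n,l,s,_=cv2.connectedComponentsWithStats(g); i=1+np.argmax(s[1:,4])
    q,e=fit(box(-.1,.1,-.085,.085,0,.02),[(hullmask(np.argwhere(l==i)[:,::-1]),c)],q0) ; print("jig",q,e)
    return q
if __name__=="__main__":
    im=cv2.imread("pics/w1.png"); c=tuple(np.load("cw1.npy",allow_pickle=True)); c=tuple(np.array(x,float) for x in c)
    q=jigblank(im,c)
    w=cv2.inRange(cv2.cvtColor(im,cv2.COLOR_BGR2HSV),(0,0,110),(180,50,255)); k=np.zeros_like(w);k[155:256,205:262]=1
    b,e=fit(box(-.045,.045,-.02,.02,.02,.036),[(hullmask(np.argwhere(cv2.morphologyEx(w*k,cv2.MORPH_OPEN,np.ones((3,3),np.uint8)))[:,::-1]),c)],[.4749,-.0378,.28])
    C,S=np.cos(q[2]),np.sin(q[2]); d=b[:2]-q[:2]; print("blank",b,e,"in jig",C*d[0]+S*d[1],-S*d[0]+C*d[1],b[2]-q[2])
E
python3 m2.py
```

```text
jig [ 0.4647 -0.0184  0.27  ] 0.01824991668433973
blank [ 0.474  -0.0379  0.2777] 0.014923508058899193 in jig 0.0036928945168781006 -0.021297576643283793 0.007642663613443179
```

step_arm --pt "0.1 0 0.5 0 0 0 1" --pt "0.1 0 1.0 0 0 0 1" --pt "0.1 0 1.0 0 0 0 1"

```text
time_s: 2.95
tool_pos: [0.4968, -0.1259, 0.1361]
tool_rot: [[0.963, 0.268, -0.009], [0.268, -0.963, 0.001], [-0.009, -0.004, -1.0]]
wrist_force: [-0.7, 0.2, 0.3]
gripper_width: 0.0004
gripper_force: 0.0
```

step_arm --pt "0 -0.1 0.4 0 0 0 1" --pt "0 -0.2 0.94 0 0 0 1" --pt "0 -0.3 0.94 0 0 0 1" --pt "0 -0.4 0.94 0 0 0 1" --pt "0 -0.4 0.94 0 0 0 1"

```text
time_s: 3.45
tool_pos: [0.4899, -0.0856, 0.0491]
tool_rot: [[0.963, 0.271, 0.002], [0.271, -0.963, 0.0], [0.002, 0.0, -1.0]]
wrist_force: [-0.3, -0.6, 1.1]
gripper_width: 0.0005
gripper_force: 0.0
```

```bash
python3 s.py
```

```text
3.45 [ 0.0724  0.6532 -0.0195  2.2589  0.0513  0.2278 -1.2897] [ 0.4899 -0.0856  0.0491] [[ 0.9627  0.2707  0.0021]
 [ 0.2707 -0.9627  0.0001]
 [ 0.002   0.0004 -1.    ]] 0.0004900584732329726 [-0.3489 -0.6207  1.1033]
tool in jig [ 0.0043 -0.0718]
```

step_arm --pt "0 -0.08 0 0 0 0 1" --pt "0 -0.15 0 0 0 0 1" --pt "0 -0.21 0 0 0 0 1" --pt "0 -0.27 0 0 0 0 1" --pt "0 -0.33 0 0 0 0 1"

```text
time_s: 3.95
tool_pos: [0.4807, -0.0547, 0.047]
tool_rot: [[0.963, 0.269, 0.001], [0.269, -0.963, -0.0], [0.001, 0.001, -1.0]]
wrist_force: [0.1, -2.6, 3.0]
gripper_width: 0.0006
gripper_force: 1.8
```

step_arm --pt "0 -0.01 0 0 0 0 1" --pt "0 -0.02 0 0 0 0 1" --pt "0 -0.03 0 0 0 0 1" --pt "0 -0.03 0 0 0 0 1"

```text
time_s: 4.35
tool_pos: [0.4796, -0.052, 0.0465]
tool_rot: [[0.963, 0.269, -0.0], [0.269, -0.963, -0.0], [-0.0, 0.0, -1.0]]
wrist_force: [1.0, -2.7, 2.4]
gripper_width: 0.0007
gripper_force: 1.4
```

```bash
python3 s.py
```

```text
4.35 [-0.0036  0.6524 -0.0091  2.2923  0.0285  0.1971 -1.3368] [ 0.4796 -0.052   0.0465] [[ 0.963   0.2694 -0.0001]
 [ 0.2694 -0.963  -0.0001]
 [-0.0001  0.0001 -1.    ]] 0.0006538458426487163 [ 1.0312 -2.7103  2.3924]
tool in jig [ 0.0034 -0.0367]
```

step_arm --pt "0 -0.01 0 0 0 0 1" --pt "0 -0.02 0 0 0 0 1" --pt "0 -0.03 0 0 0 0 1" --pt "0 -0.03 0 0 0 0 1"

```text
time_s: 4.75
tool_pos: [0.4786, -0.0488, 0.0465]
tool_rot: [[0.963, 0.27, -0.0], [0.27, -0.963, 0.0], [-0.0, -0.0, -1.0]]
wrist_force: [1.4, -2.3, 1.4]
gripper_width: 0.0004
gripper_force: 1.1
```

step_arm --pt "0 -0.01 0 0 0 0 1" --pt "0 -0.02 0 0 0 0 1" --pt "0 -0.02 0 0 0 0 1"

```text
time_s: 5.05
tool_pos: [0.4781, -0.0468, 0.0465]
tool_rot: [[0.963, 0.27, -0.0], [0.27, -0.963, 0.0], [-0.0, -0.0, -1.0]]
wrist_force: [0.6, -1.2, 0.8]
gripper_width: 0.0005
gripper_force: 0.8
```

step_arm --pt "0 -0.01 0 0 0 0 1" --pt "0 -0.02 0 0 0 0 1" --pt "0 -0.02 0 0 0 0 1"

```text
time_s: 5.35
tool_pos: [0.4776, -0.0455, 0.0466]
tool_rot: [[0.963, 0.269, -0.0], [0.269, -0.963, -0.0], [-0.0, 0.0, -1.0]]
wrist_force: [0.3, -3.7, 1.1]
gripper_width: 0.0005
gripper_force: 2.2
```

step_arm --pt "0 -0.01 0 0 0 0 1" --pt "0 -0.02 0 0 0 0 1" --pt "0 -0.02 0 0 0 0 1"

```text
time_s: 5.65
tool_pos: [0.4775, -0.0452, 0.0467]
tool_rot: [[0.964, 0.267, 0.001], [0.267, -0.964, -0.002], [0.0, 0.002, -1.0]]
wrist_force: [2.4, -11.9, 1.8]
gripper_width: 0.0004
gripper_force: 5.8
```

```bash
python3 s.py;  python3 -c "
from h import *
im=snap('top','t2');im2=snap('scene','s2')
a=cv2.resize(im[200:320,220:360],None,fx=3,fy=3,interpolation=2);b=cv2.resize(im2[185:305,290:430],None,fx=3,fy=3,interpolation=2)
cv2.imwrite('pics/c2.png',np.hstack([a,b])[:,:,::-1])"
```

```text
5.65 [-0.0226  0.6509 -0.0038  2.2995  0.0229  0.1906 -1.3487] [ 0.4775 -0.0452  0.0467] [[ 0.9637  0.267   0.0008]
 [ 0.267  -0.9637 -0.002 ]
 [ 0.0002  0.0021 -1.    ]] 0.0004495061523191765 [  2.3748 -11.9255   1.757 ]
tool in jig [ 0.0031 -0.0297]
```

View pics/c2.png

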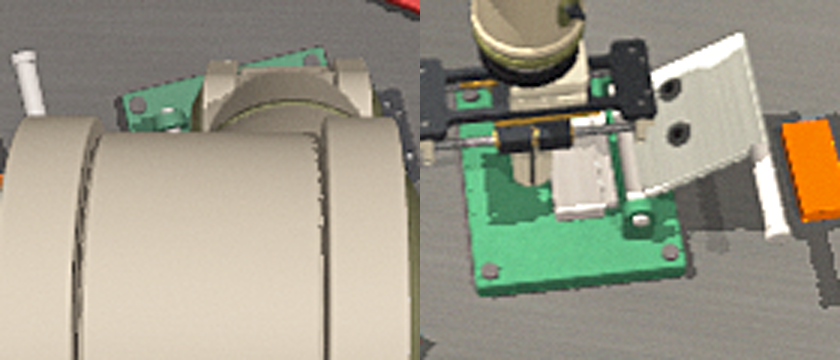

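The scene crop shows the blank against the fence, and 12 N of push confirms it. Next I'll go round to the +x end.

step_arm --pt "0 0.15 0 0 0 0 1" --pt "0.1 0.3 0 0 0 0 1" --pt "0.45 0.3 0 0 0 0 1" --pt "0.75 0.3 0 0 0 0 1" --pt "0.75 0.3 0 0 0 0 1"

```text
time_s: 6.25
tool_pos: [0.5615, -0.0496, 0.0466]
tool_rot: [[0.962, 0.272, 0.004], [0.272, -0.962, 0.002], [0.004, -0.0, -1.0]]
wrist_force: [-0.2, -0.1, 0.4]
gripper_width: 0.0004
gripper_force: 0.0
```

step_arm --pt "0 -0.3 0 0 0 0 1" --pt "0 -0.55 0 0 0 0 1" --pt "0 -0.6 0 0 0 0 1" --pt "0 -0.6 0 0 0 0 1"

```text
time_s: 6.65
tool_pos: [0.5404, 0.0068, 0.0465]
tool_rot: [[0.962, 0.272, -0.001], [0.272, -0.962, 0.0], [-0.001, -0.001, -1.0]]
wrist_force: [-0.9, 0.2, 0.3]
gripper_width: 0.0004
gripper_force: 0.0
```

```bash
python3 s.py
```

```text
6.65 [-0.118   0.6808  0.0007  2.161  -0.0027  0.301  -1.4105] [0.5404 0.0068 0.0465] [[ 0.9624  0.2717 -0.0012]
 [ 0.2717 -0.9624  0.0002]
 [-0.0011 -0.0005 -1.    ]] 0.0004401285878283838 [-0.9027  0.1796  0.265 ]
tool in jig [0.0777 0.0036]
```

step_arm --pt "-0.08 0 0 0 0 0 1" --pt "-0.16 0 0 0 0 0 1" --pt "-0.23 0 0 0 0 0 1" --pt "-0.29 0 0 0 0 0 1" --pt "-0.34 0 0 0 0 0 1"

```text
time_s: 7.15
tool_pos: [0.5088, -0.004, 0.0468]
tool_rot: [[0.963, 0.269, 0.001], [0.269, -0.963, -0.0], [0.001, 0.001, -1.0]]
wrist_force: [3.1, -0.8, -0.5]
gripper_width: 0.0005
gripper_force: 1.3
```

step_arm --pt "-0.01 0 0 0 0 0 1" --pt "-0.02 0 0 0 0 0 1" --pt "-0.03 0 0 0 0 0 1" --pt "-0.03 0 0 0 0 0 1"

```text
time_s: 7.55
tool_pos: [0.5063, -0.004, 0.0467]
tool_rot: [[0.963, 0.27, 0.001], [0.27, -0.963, 0.0], [0.001, 0.0, -1.0]]
wrist_force: [3.6, -0.6, 1.0]
gripper_width: 0.0008
gripper_force: 1.8
```

```bash
python3 s.py
```

```text
7.55 [-0.1037  0.6624 -0.0007  2.2397  0.0023  0.2384 -1.4043] [ 0.5063 -0.004   0.0467] [[ 0.963   0.2696  0.0011]
 [ 0.2696 -0.963   0.    ]
 [ 0.0011  0.0003 -1.    ]] 0.0007643670216744857 [ 3.6039 -0.6263  0.9857]
tool in jig [0.042  0.0023]
```

step_arm --pt "-0.01 0 0 0 0 0 1" --pt "-0.02 0 0 0 0 0 1" --pt "-0.03 0 0 0 0 0 1" --pt "-0.03 0 0 0 0 0 1"

```text
time_s: 7.95
tool_pos: [0.503, -0.0049, 0.0467]
tool_rot: [[0.963, 0.27, 0.0], [0.27, -0.963, -0.0], [0.0, 0.0, -1.0]]
wrist_force: [5.0, -2.4, 1.0]
gripper_width: 0.0001
gripper_force: 2.0
```

step_arm --pt "-0.01 0 0 0 0 0 1" --pt "-0.02 0 0 0 0 0 1" --pt "-0.02 0 0 0 0 0 1"

```text
time_s: 8.25
tool_pos: [0.5029, -0.0049, 0.0468]
tool_rot: [[0.963, 0.27, 0.004], [0.27, -0.963, 0.001], [0.004, 0.0, -1.0]]
wrist_force: [8.3, -0.0, -1.0]
gripper_width: 0.0005
gripper_force: 4.0
```

step_arm --pt "-0.01 0 0 0 0 0 1" --pt "-0.02 0 0 0 0 0 1" --pt "-0.02 0 0 0 0 0 1"

```text
time_s: 8.55
tool_pos: [0.5028, -0.0049, 0.047]
tool_rot: [[0.963, 0.27, 0.007], [0.27, -0.963, 0.001], [0.007, 0.001, -1.0]]
wrist_force: [11.6, 0.6, -1.4]
gripper_width: 0.0005
gripper_force: 5.8
```

step_arm --pt "0.2 0 0 0 0 0 1" --pt "0.35 0.05 0 0 0 0 1" --pt "0.35 0.4 0 0 0 0 1" --pt "0.35 0.6 0 0 0 0 1" --pt "0.35 0.65 0 0 0 0 1"

```text
time_s: 9.05
tool_pos: [0.5487, -0.0613, 0.0461]
tool_rot: [[0.964, 0.267, -0.003], [0.267, -0.964, -0.001], [-0.003, -0.0, -1.0]]
wrist_force: [0.7, 0.8, -0.1]
gripper_width: 0.0005
gripper_force: 0.0
```

step_arm --pt "-0.4 0 0 0 0 0 1" --pt "-0.8 0 0 0 0 0 1" --pt "-0.88 0 0 0 0 0 1" --pt "-0.88 0 0 0 0 0 1"

```text
time_s: 9.45
tool_pos: [0.463, -0.0824, 0.0466]
tool_rot: [[0.963, 0.269, -0.003], [0.269, -0.963, 0.0], [-0.003, -0.001, -1.0]]
wrist_force: [0.9, 0.1, 0.3]
gripper_width: 0.0003
gripper_force: 0.0
```

```bash
python3 s.py
```

```text
9.45 [ 0.067   0.6478 -0.0166  2.3168  0.054   0.1807 -1.2973] [ 0.463  -0.0824  0.0466] [[ 0.963   0.2694 -0.0034]
 [ 0.2694 -0.963   0.0005]
 [-0.0031 -0.0014 -1.    ]] 0.00026412074138988315 [0.9401 0.0896 0.3012]
tool in jig [-0.0208 -0.0615]
```

step_arm --pt "0.08 -0.1 0 0 0 0 1" --pt "0.08 -0.2 0 0 0 0 1" --pt "0.08 -0.26 0 0 0 0 1" --pt "0.08 -0.3 0 0 0 0 1" --pt "0.08 -0.32 0 0 0 0 1"

```text
time_s: 9.95
tool_pos: [0.4646, -0.0491, 0.0465]
tool_rot: [[0.963, 0.271, 0.0], [0.271, -0.963, -0.0], [0.0, 0.0, -1.0]]
wrist_force: [1.4, -4.7, -0.0]
gripper_width: 0.0006
gripper_force: 2.4
```

step_arm --pt "0 -0.01 0 0 0 0 1" --pt "0 -0.02 0 0 0 0 1" --pt "0 -0.02 0 0 0 0 1"

```text
time_s: 10.25
tool_pos: [0.4645, -0.0491, 0.0467]
tool_rot: [[0.963, 0.268, 0.001], [0.268, -0.963, -0.001], [0.001, 0.001, -1.0]]
wrist_force: [1.8, -4.4, -1.2]
gripper_width: 0.0006
gripper_force: 2.4
```

```bash
python3 s.py
```

```text
10.25 [-0.0129  0.646  -0.006   2.3277  0.0277  0.1669 -1.3445] [ 0.4645 -0.0491  0.0467] [[ 0.9634  0.2679  0.0011]
 [ 0.2679 -0.9634 -0.001 ]
 [ 0.0008  0.0013 -1.    ]] 0.0005972362947284136 [ 1.8029 -4.4462 -1.2104]
tool in jig [-0.0104 -0.0299]
```

step_arm --pt "0 -0.01 0 0 0 0 1" --pt "0 -0.03 0 0 0 0 1" --pt "0 -0.03 0 0 0 0 1"

```text
time_s: 10.55
tool_pos: [0.4644, -0.0487, 0.047]
tool_rot: [[0.964, 0.264, 0.003], [0.264, -0.964, -0.003], [0.002, 0.004, -1.0]]
wrist_force: [3.7, -15.5, 1.4]
gripper_width: 0.0007
gripper_force: 8.0
```

step_arm --pt "0 0.2 0 0 0 0 1" --pt "0 0.5 0 0 0 0 1" --pt "0 0.6 -0.4 0 0 0 1" --pt "0 0.6 -0.9 0 0 0 1" --pt "0 0.6 -1.0 0 0 0 0"

```text
time_s: 11.05
tool_pos: [0.4806, -0.1039, 0.1505]
tool_rot: [[0.964, 0.268, 0.005], [0.268, -0.964, -0.001], [0.005, 0.002, -1.0]]
wrist_force: [0.3, 0.8, -0.3]
gripper_width: 0.0045
gripper_force: 0.0
```

step_arm --pt "0.2 0.1 -0.5 0 0 0 0" --pt "0.4 0.2 -1.0 0 0 0 0" --pt "0.4 0.2 -1.0 0 0 0 0" --pt "0.4 0.2 -1.0 0 0 0 0"

```text
time_s: 11.45
tool_pos: [0.5241, -0.1114, 0.2477]
tool_rot: [[0.963, 0.269, 0.003], [0.269, -0.963, -0.0], [0.003, 0.001, -1.0]]
wrist_force: [-0.1, 0.4, -1.3]
gripper_width: 0.036
gripper_force: 0.0
```

```bash
python3 s.py
cat > v.py <<'E'
from h import *
from m2 import jigblank
c=cal('wrist'); im=snap('wrist','w3'); im=im[:,:,::-1].copy()
q=jigblank(im,c)
p=proj(place([[-.015,.005,.036]],q),c)[0]; print(p)
L=lambda col,z,*v: cv2.polylines(big,[np.round((proj(place(np.array([[v[0],v[2],z],[v[1],v[2],z],[v[1],v[3],z],[v[0],v[3],z]]),q),c)-[x,y]+.5)*5).astype(int)],True,col,1)
x,y=np.maximum(0,(p-[70,60]).astype(int)); big=cv2.resize(im[y:y+120,x:x+150],None,fx=5,fy=5,interpolation=2)
L((255,0,0),.036,-.06,.03,-.015,.025); L((255,0,255),.03,-.06,.04,.025,.033)
cv2.imwrite('pics/w3c.png',big)
E
python3 v.py
```

```text
11.45 [ 0.1465  0.3645 -0.0574  2.0243  0.0301  0.7505 -1.2272] [ 0.5241 -0.1114  0.2477] [[ 0.963   0.2693  0.0031]
 [ 0.2693 -0.963  -0.0003]
 [ 0.0029  0.0011 -1.    ]] 0.03603460238097981 [-0.1073  0.3625 -1.2511]
tool in jig [ 0.0303 -0.106 ]
jig [ 0.466  -0.0193  0.28  ] 0.1495320832800504
[222.217  258.0057]
```

View pics/w3c.png

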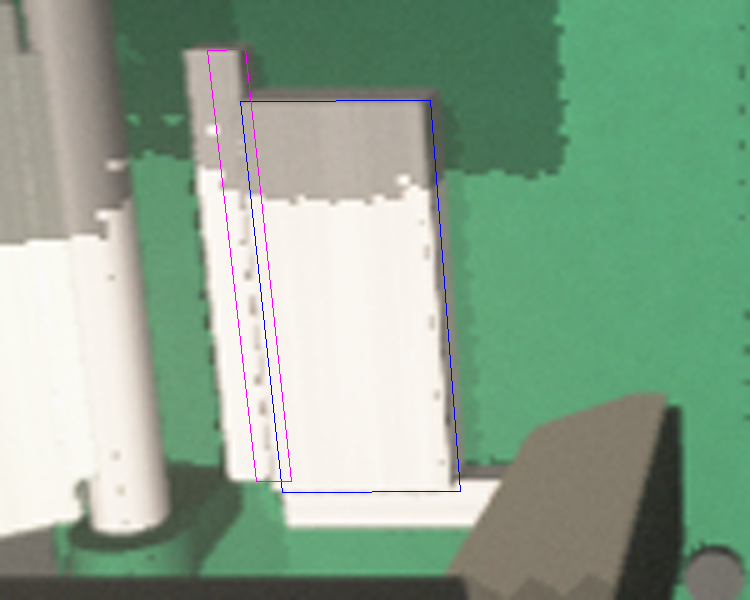

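The wrist crop shows the blank's left edge flush along the whole fence and its lower end flush on the end stop. The blank is home. Next I'll move over the handle with the gripper open.

step_arm --pt "0.3 -0.45 0 0 0 0 0" --pt "0.5 -0.9 0 0 0 0 0" --pt "0.74 -1.0 0 0 0 0 0" --pt "0.74 -1.0 0 0 0 0 0"

```text
time_s: 11.9
tool_pos: [0.5679, 0.0092, 0.2441]
tool_rot: [[0.961, 0.275, -0.003], [0.275, -0.961, 0.001], [-0.002, -0.002, -1.0]]
wrist_force: [-0.5, -1.1, 0.2]
gripper_width: 0.0719
gripper_force: 0.0
```

step_arm --pt "0 -0.45 0 0 0 0 0" --pt "0 -0.9 0 0 0 0 0" --pt "0 -1.0 0 0 0 0 0" --pt "0 -1.0 0 0 0 0 0"

```text
time_s: 12.3
tool_pos: [0.5387, 0.1021, 0.245]
tool_rot: [[0.962, 0.272, -0.003], [0.272, -0.962, -0.001], [-0.003, -0.0, -1.0]]
wrist_force: [0.4, -0.6, -0.1]
gripper_width: 0.0927
gripper_force: 0.0
```

step_arm --pt "-0.2 -0.25 0 0 0 0 0" --pt "-0.2 -0.5 0 0 0 0 0" --pt "-0.2 -0.5 0 0 0 0 0" --pt "-0.2 -0.5 0 0 0 0 0" --pt "-0.2 -0.5 0 0 0 0 0"

```text
time_s: 12.8
tool_pos: [0.5083, 0.1418, 0.2462]
tool_rot: [[0.964, 0.267, -0.001], [0.267, -0.964, -0.001], [-0.001, 0.001, -1.0]]
wrist_force: [0.2, 0.4, -0.5]
gripper_width: 0.0932
gripper_force: 0.0
```

```bash
python3 s.py
cat > v2.py <<'E'
from h import *
np.set_printoptions(precision=4,suppress=True)
q=[.4655,-.018,.271]
c=cal('wrist'); im=snap('wrist','w4')[:,:,::-1].copy()
for a,col in((2.6,(0,0,255)),(2.5,(255,0,0))):
    hd=np.array([.092,.05-.109*np.cos(a),.052+.109*np.sin(a)])
    w=place(np.array([hd-[.035,0,0],hd,hd+[.035,0,0]]),q); print(w); p=proj(w,c); print(p)
    cv2.polylines(im,[np.round(p).astype(int)],False,col,1)
cv2.imwrite('pics/w4c.png',im)
E
python3 v2.py
```

```text
12.8 [-0.3104  0.3592 -0.093   2.0387  0.0493  0.7466 -1.734 ] [0.5083 0.1418 0.2462] [[ 0.9637  0.2671 -0.0005]
 [ 0.2671 -0.9637 -0.0011]
 [-0.0008  0.0009 -1.    ]] 0.09322442617422105 [ 0.2452  0.3645 -0.5051]
tool in jig [0.083  0.1423]
[[0.482  0.1354 0.1082]
 [0.5158 0.1448 0.1082]
 [0.5495 0.1542 0.1082]]
[[321.4722 263.8542]
 [321.3836 224.7262]
 [321.2886 182.8833]]
[[0.4837 0.1296 0.1172]
 [0.5174 0.1389 0.1172]
 [0.5511 0.1483 0.1172]]
[[328.6402 267.534 ]
 [328.7957 227.3227]
 [328.9634 184.2332]]
```

View pics/w4c.png

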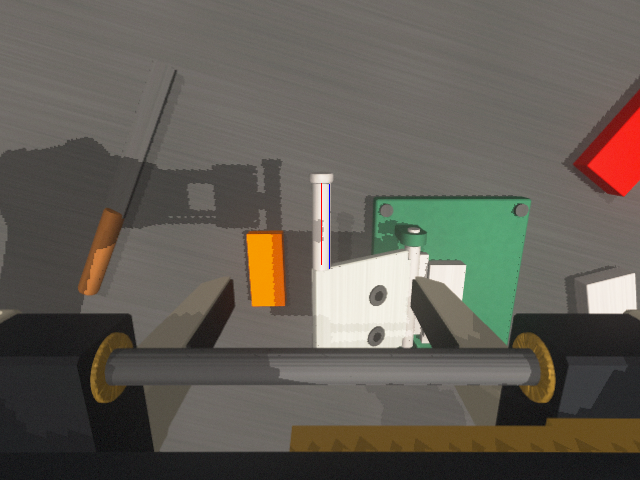

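The red line (angle 2.6) lies on the bar's centreline at column 321, and the bar runs from row 183 to 264. Descending to grasp it.

step_arm --pt "0.1 0 0.3 0 0 0 0" --pt "0.19 -0.01 0.6 0 0 0 0" --pt "0.19 -0.01 0.9 0 0 0 0" --pt "0.19 -0.01 0.9 0 0 0 0"

```text
time_s: 13.25
tool_pos: [0.5245, 0.1483, 0.1534]
tool_rot: [[0.963, 0.268, -0.006], [0.268, -0.963, -0.003], [-0.006, 0.001, -1.0]]
wrist_force: [-0.1, 0.1, 0.7]
gripper_width: 0.0929
gripper_force: 0.0
```

step_arm --pt "0 0 0.25 0 0 0 0" --pt "0 0 0.45 0 0 0 0" --pt "0 0 0.45 0 0 0 0" --pt "0 0 0.45 0 0 0 0"

```text
time_s: 13.65
tool_pos: [0.5263, 0.1497, 0.1126]
tool_rot: [[0.963, 0.269, 0.0], [0.269, -0.963, -0.0], [0.0, 0.0, -1.0]]
wrist_force: [0.6, 0.3, -0.1]
gripper_width: 0.0926
gripper_force: 0.0
```

```bash
sed -i 's/q=np.array(\[.4665,-.0175,.272\])/q=np.array([.4655,-.018,.271])/' s.py; python3 s.py
```

```text
13.65 [-0.3313  0.5725 -0.0713  2.1124  0.0878  0.4592 -1.7685] [0.5263 0.1497 0.1126] [[ 0.9632  0.2689  0.0003]
 [ 0.2689 -0.9632 -0.0002]
 [ 0.0002  0.0002 -1.    ]] 0.09255166104376256 [ 0.6188  0.2726 -0.1023]
tool in jig [0.1035 0.1453]
```

step_arm --pt "0 0.015 0 0 0 0 0.4" --pt "0 0.015 0 0 0 0 0.7" --pt "0 0.015 0 0 0 0 0.75" --pt "0 0.015 0 0 0 0 0.8" --pt "0 0.015 0 0 0 0 1" --squeeze 15

```text
time_s: 14.15
tool_pos: [0.5263, 0.1487, 0.1118]
tool_rot: [[0.963, 0.27, 0.0], [0.27, -0.963, 0.0], [0.0, -0.0, -1.0]]
wrist_force: [0.2, 0.8, -0.2]
gripper_width: 0.0576
gripper_force: 0.0
```

step_arm --pt "0 0 0 0 0 0 1" --pt "0 0 0 0 0 0 1" --pt "0 0 0 0 0 0 1" --pt "0 0 0 0 0 0 1" --pt "0 0 0 0 0 0 1"

```text
time_s: 14.65
tool_pos: [0.5263, 0.1487, 0.1116]
tool_rot: [[0.963, 0.27, -0.0], [0.27, -0.963, 0.0], [-0.0, -0.0, -1.0]]
wrist_force: [0.0, 0.9, 0.3]
gripper_width: 0.0174
gripper_force: 0.0
```

```bash
python3 s.py
```

```text
14.65 [-0.3291  0.574  -0.0718  2.1135  0.0884  0.4569 -1.7666] [0.5263 0.1487 0.1116] [[ 0.963   0.2696 -0.0001]
 [ 0.2696 -0.963   0.    ]
 [-0.0001 -0.     -1.    ]] 0.017419952320127503 [0.0279 0.8892 0.3135]
tool in jig [0.1032 0.1443]
```

step_arm --pt "0 0 0 0 0 0 1" --pt "0 0 0 0 0 0 1" --pt "0 0 0 0 0 0 1" --squeeze 25

```text
time_s: 14.95
tool_pos: [0.5264, 0.148, 0.1116]
tool_rot: [[0.963, 0.269, -0.0], [0.269, -0.963, -0.001], [-0.0, 0.001, -1.0]]
wrist_force: [2.5, -4.8, -0.5]
gripper_width: 0.0147
gripper_force: 25.0
```

```bash
python3 s.py; python3 -c "
import numpy as np
a=np.linspace(2.6,1.5708,21);y=-109*np.cos(a);z=109*np.sin(a)
for k in range(0,20,5): print(np.round([[-(y[i]-y[k])/100,-(z[i]-z[k])/100] for i in range(k+1,k+6)],3).tolist())"
```

```text
14.95 [-0.3287  0.574  -0.071   2.1136  0.0888  0.457  -1.7666] [0.5264 0.148  0.1116] [[ 0.9632  0.2689 -0.    ]
 [ 0.2689 -0.9632 -0.0007]
 [-0.0002  0.0006 -1.    ]] 0.014719567432714352 [ 2.4637 -4.8161 -0.4925]
tool in jig [0.1031 0.1436]
[[0.03, -0.047], [0.063, -0.093], [0.098, -0.137], [0.135, -0.179], [0.174, -0.219]]
[[0.041, -0.038], [0.084, -0.074], [0.129, -0.108], [0.176, -0.139], [0.224, -0.168]]
[[0.05, -0.026], [0.1, -0.05], [0.152, -0.071], [0.205, -0.09], [0.259, -0.105]]
[[0.055, -0.013], [0.11, -0.023], [0.165, -0.03], [0.221, -0.034], [0.277, -0.036]]
```

step_arm --pt "0 0.035 -0.047 0 0 0 1" --pt "0 0.07 -0.093 0 0 0 1" --pt "0 0.106 -0.137 0 0 0 1" --pt "0 0.143 -0.179 0 0 0 1" --pt "0 0.182 -0.219 0 0 0 1"

```text
time_s: 15.45
tool_pos: [0.5309, 0.1321, 0.1342]
tool_rot: [[0.963, 0.271, -0.0], [0.271, -0.963, 0.001], [0.0, -0.001, -1.0]]
wrist_force: [-3.4, 5.0, 0.6]
gripper_width: 0.0154
gripper_force: 25.0
```

```bash
python3 s.py
```

```text
15.45 [-0.2884  0.5384 -0.0832  2.0984  0.0851  0.5076 -1.7311] [0.5309 0.1321 0.1342] [[ 0.9627  0.2706 -0.0002]
 [ 0.2706 -0.9627  0.0013]
 [ 0.0002 -0.0013 -1.    ]] 0.015418283959050727 [-3.4375  4.9767  0.6045]
tool in jig [0.1031 0.1271]
```

step_arm --pt "0 0.041 -0.038 0 0 0 1" --pt "0 0.084 -0.074 0 0 0 1" --pt "0 0.129 -0.108 0 0 0 1" --pt "0 0.176 -0.139 0 0 0 1" --pt "0 0.224 -0.168 0 0 0 1"

```text
time_s: 15.95
tool_pos: [0.5366, 0.1121, 0.1517]
tool_rot: [[0.962, 0.272, 0.0], [0.272, -0.962, 0.003], [0.001, -0.003, -1.0]]
wrist_force: [-4.9, 8.9, 9.3]
gripper_width: 0.0152
gripper_force: 25.0
```

step_arm --pt "0 0.05 -0.026 0 0 0 1" --pt "0 0.1 -0.05 0 0 0 1" --pt "0 0.152 -0.071 0 0 0 1" --pt "0 0.205 -0.09 0 0 0 1" --pt "0 0.259 -0.105 0 0 0 1"

```text
time_s: 16.45
tool_pos: [0.544, 0.0854, 0.1619]
tool_rot: [[0.963, 0.271, 0.0], [0.271, -0.963, 0.001], [0.001, -0.001, -1.0]]
wrist_force: [-2.7, 3.8, 6.7]
gripper_width: 0.0153
gripper_force: 25.0
```

```bash
python3 s.py
```

```text
16.45 [-0.1898  0.4997 -0.0965  2.0698  0.0831  0.5749 -1.6411] [0.544  0.0854 0.1619] [[ 0.9627  0.2705  0.0004]
 [ 0.2705 -0.9627  0.0012]
 [ 0.0007 -0.0011 -1.    ]] 0.01528368940577738 [-2.7018  3.8017  6.7474]
tool in jig [0.1033 0.0786]
```

step_arm --pt "0 0.055 -0.013 0 0 0 1" --pt "0 0.11 -0.023 0 0 0 1" --pt "0 0.16 -0.029 0 0 0 1" --pt "0 0.205 -0.033 0 0 0 1" --pt "0 0.24 -0.035 0 0 0 1"

```text
time_s: 16.95
tool_pos: [0.5507, 0.0609, 0.1643]
tool_rot: [[0.963, 0.269, -0.0], [0.269, -0.963, -0.0], [-0.0, 0.0, -1.0]]
wrist_force: [-2.4, 2.5, 5.7]
gripper_width: 0.0154
gripper_force: 25.0
```

step_arm --pt "0 0.02 0 0 0 0 1" --pt "0 0.03 0 0 0 0 1" --pt "0 0.037 0 0 0 0 1" --pt "0 0.037 0 0 0 0 1" --pt "0 0.037 0 0 0 0 1"

```text
time_s: 17.45
tool_pos: [0.5515, 0.058, 0.1642]
tool_rot: [[0.963, 0.27, -0.0], [0.27, -0.963, -0.0], [-0.0, 0.0, -1.0]]
wrist_force: [-2.2, 1.8, 2.1]
gripper_width: 0.0155
gripper_force: 25.0
```

```bash
python3 s.py
cat > v3.py <<'E'
import sys
from h import *
np.set_printoptions(precision=4,suppress=True)
q=[.4655,-.018,.271]; out=[]
for n,(x,y) in(("top",(205,195)),("scene",(295,150))):
    im=snap(n,n+sys.argv[1])[y:y+130,x:x+130,::-1]; im=cv2.resize(im,None,fx=3,fy=3,interpolation=2); c=cal(n)
    L=lambda pts,col: cv2.polylines(im,[np.round((proj(place(np.array(pts),q),c)-[x,y]+.5)*3).astype(int)],False,col,1)
    L([[-.055,.05,.169],[.055,.05,.169]],(0,0,255)); L([[.055,.05,.161],[.147,.05,.161]],(255,0,0)); L([[-.055,.055,.062],[-.055,.055,.169]],(0,200,0)); L([[-.055,.045,.062],[-.055,.045,.169]],(0,200,0))
    out.append(im)
cv2.imwrite(f"pics/u{sys.argv[1]}.png",np.hstack(out))
E
python3 v3.py 5
```

```text
17.45 [-0.1374  0.5004 -0.0985  2.0586  0.0855  0.5866 -1.5928] [0.5515 0.058  0.1642] [[ 0.9629  0.2697 -0.0003]
 [ 0.2697 -0.9629 -0.0001]
 [-0.0003  0.     -1.    ]] 0.015469357285916386 [-2.185   1.7751  2.143 ]
tool in jig [0.1032 0.0502]
```

View pics/u5.png

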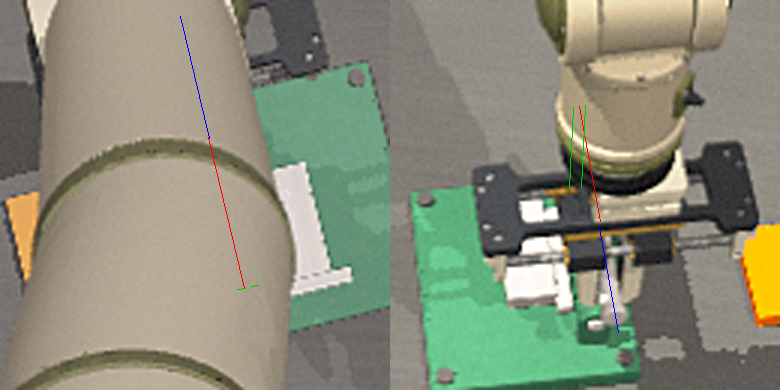

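step_arm --pt "0 0 0 0 0 0 1" --pt "0 0 0 0 0 0 1" --pt "0 0 0 0 0 0 1" --pt "0 0 0 0 0 0 1" --pt "0 0 0 0 0 0 1"

```text
time_s: 18.05
tool_pos: [0.5515, 0.0579, 0.1642]
tool_rot: [[0.963, 0.27, -0.0], [0.27, -0.963, -0.0], [-0.0, -0.0, -1.0]]
wrist_force: [-2.6, 2.2, 1.0]
gripper_width: 0.0154
gripper_force: 25.0
```

```bash
python3 s.py
python3 - <<'E'
from h import *
q=[.4655,-.018,.271]; c=cal('wrist'); im=snap('wrist','w6')[:,:,::-1].copy()
L=lambda pts,col: cv2.polylines(im,[np.round(proj(place(np.array(pts),q),c)).astype(int)],False,col,1)
L([[.055,.045,.07],[.055,.045,.169],[-.055,.045,.169]],(255,0,0));L([[.055,.055,.07],[.055,.055,.169],[-.055,.055,.169]],(0,0,255))
L([[.03,.025,.036],[.03,-.015,.036],[-.06,-.015,.036]],(255,0,255))
cv2.imwrite('pics/w6c.png',im)
E
```

```text
18.05 [-0.1372  0.5005 -0.0986  2.0586  0.0854  0.5866 -1.5928] [0.5515 0.0579 0.1642] [[ 0.963   0.2696 -0.0004]
 [ 0.2696 -0.963  -0.    ]
 [-0.0004 -0.0001 -1.    ]] 0.01539007379583986 [-2.6061  2.181   0.9527]
tool in jig [0.1032 0.0501]
```

View pics/w6c.png

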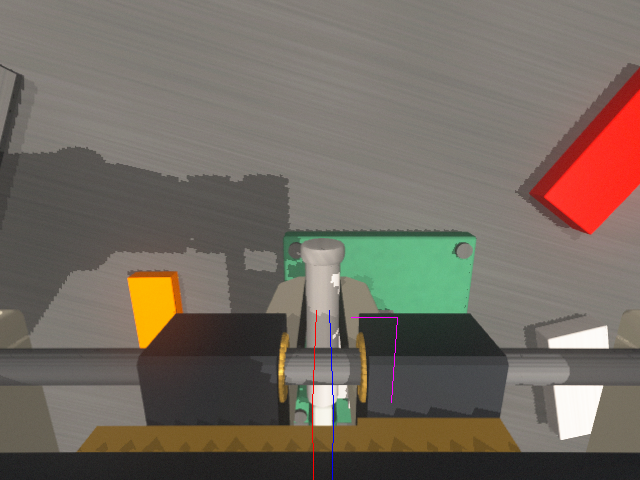

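The wrist view shows the bar held centrally between the pads at column 323. The plate edge below it lies between the upright model lines, so the plate is vertical and still.

```bash
python3 -c "
from station import robot; print(robot.close_job())"
```

```text
the job is handed in; nothing more can be done
None
```

The blank is pushed home against both the long fence and the end stop. The drill plate is upright at its balance point and held still by the handle at 25 N. I touched nothing else on the bench, and the job is handed in at about 18 s of the 64 s allowed.

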